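Lay out the date-stamping place

ROBOT

A 6-joint arm with a two-finger parallel gripper is mounted at the origin on the work surface. World frame = base frame: x ahead of the robot, y to its left, z up, the work surface at z = 0. Lengths are in m, angles in rad, forces in N, time in s.
With the tool pointing down it reaches from about 0.3 to 0.875 m from the base axis. Payload 6.4 kg.
Tool frame: the origin (TCP) lies at the centre of the arm's flange, where the gripper is bolted on; the fingertips stand 166 mm ahead of it and the grasp point (between the pads) lies 147 mm ahead of it; z points along the fingers, y is the line along which they close (so a half turn about z gives the same grasp; the last joint's range is limited). The gripper opens to 88 mm and grips with 3 to 60 N. Pads are 18 mm wide; open, the fingers measure 123 mm over their backs; the gripper's body (75 mm by 187 mm) begins 45 mm behind the grasp point.
Start: joints at [0.946, 0.181, 1.607, -0, 1.354, -0.206], TCP at [0.234, 0.525, 0.405] pointing down, gripper open.
Joint ranges: [-2.99, 2.99], [-0.89, 2.07], [0.3, 2.58], [-1.14, 4.28], [0, 2.63], [-3.12, 3.12]. Speed limits (rad/s): [2.57, 2.57, 3.01, 3.14, 3.14, 3.14].

INTERFACE

Orientations are given as a unit quaternion [x, y, z, w].
In Python, from plant import arm gives the robot as it stands. The module is installed in compiled form; this text tells all that it offers.
- The arm moves only by the tool apply_moves, never from a script. Its argument "plan" is a list of rows, each a list of 3 entries, a list of its own where there are three numbers: the opening, from -1 (shut) to 1 (fully open), then the shift along the tool's x, y, z in m, then the turn, a rotation vector about the tool's x, y, z in degrees. A call has 1 to 10 rows; each row shifts and turns the commanded pose from where the row before left it, along the tool's axes as they then stand; what a row does not reach is not made up. A row lasts 1/8 s, in which the tool goes at most 62.5 mm and 10.7 degrees, less where a joint would pass 70% of its speed; a pose out of reach is approached as far as the arm can. A call with a gripper value outside its range is refused whole. The fingers move at their own pace and stop on an object; "force" is the grip in N (left out, the last holds). Time passes only in rows, so rows that do not move let the fingers close. It gives the time, the measured TCP pose, the force, the opening and the grip force at its end, in the units of the state.
- arm.read_state(): the state, without advancing time (a new reading comes with each control period).
- arm.read_camera(name): name is "scene" or "top" or "wrist"; returns the picture (420x560x3 uint8, blue, green, red); there is no depth.
- arm.calibration(name): a dict with "K" (3x3 intrinsics, pixels), "rvec" (rotation vector, rad) and "tvec" (3), from world to camera coordinates, as OpenCV has them. Camera axes: x right, y down, z forward; pixel columns grow to the right and rows downward; lengths in m; the calibration is good to about 2 mm. A picture is of the moment at which its call begins: read the wrist's pose just before it. calibration takes no time and is no camera call; for the wrist camera it gives the pose at the moment of the call.
- arm.hand_in(): hands the job in; it is judged then, once.
Trained networks look in the newest picture that a camera, given by its name, has taken for a name from the list of things; names that differ only in an ending like _2 or _b are one class to them, and where a whole thing is asked for, a point or a joint stands for the part that bears it (a point fixed in the world has none). Each returns a list of dicts, best first, with "conf" (0 to 1); they miss things now and then, are a little off and sometimes report something else, mostly with a low value. They report only what shows in the picture. A call takes as long as a camera call. They do not tell look-alikes from the thing itself.
- arm.masks_of(camera, label): "mask" (420x560 bool, what is visible of it).
- arm.landmark_of(camera, label): "xyz" ([x, y, z] in m, in world coordinates, good to about 4 mm: a listed point, or the origin of a listed thing).
The state is a dict: "t": time; "joints": joint angles; "qvel": joint speeds; "tau": joint torques, N m; "tool_pos": TCP position; "ee_rot": TCP orientation; "force": force on the tool from outside, world axes, zero at the start; "moment": the same for the moment, N m; "finger_gap": opening from 0.0 (shut) to 1.0 (fully open); "grip_force": force on a finger pad.
Only numpy, scipy, OpenCV 4.12 (cv2) and the standard library are available. Lean on these libraries where they do the work, as an engineer would, in place of code of your own. Each camera call takes 0.05 s, during which the arm holds its last target. There are 200 camera calls.

TASK

Set up the date-stamping place on the library desk: put the blue ink pad midway between the slip tray and the barcode reader, centred on the line between them and with its long sides parallel to the tray's long sides, and stand the red-handled stamp upright on the middle of the pad. Stand the green pencil pot midway between the pad and the slip tray, and the brass bell midway between the pad and the barcode reader, both upright on the desk and in line with the others. Leave the black-handled stamp where it is.

Things in the scene. Friction and masses are not known exactly. Their poses are not given: they have to be found in the camera images.
- ink_pad: ink pad: closed blue tin with a white panel on top, 95 x 64 mm and 18 mm high, about 0.12 kg, loose. Origin: centre of its underside. Its x axis runs along the 95 mm sides; z up. Its flat top carries the stamp.
- red_stamp: date stamp with a RED handle, 105 mm high, standing upright, loose, about 0.09 kg. Origin: centre of its underside. Steel foot 45 x 30 mm (x, y) and 30 mm high, above it a round neck and a straight round handle 24 mm in diameter from 43 to 95 mm above the underside, with a domed end.
- black_stamp: date stamp of the same shape and size, with a BLACK handle; loose. Not part of the job: it must stay where it stands. Origin: centre of its underside.
- pencil_pot: round green pot, 60 mm in diameter and 75 mm high with straight sides, full of short pencils (one piece with the pot) that rise to 93 mm; loose, about 0.15 kg. Origin: centre of its underside; z up.
- desk_bell: brass desk bell on a black foot, round, 58 mm in diameter with straight sides up to 28 mm, then domed, 55 mm high in all with a small plunger on top; loose, about 0.18 kg. Origin: centre of its underside; z up.
- slip_tray: wooden tray full of paper slips, fixed to the desk, 150 mm (its x axis) x 80 mm (its y axis), 60 mm high, 65 mm with the tabs. Origin: centre of its underside. Its 150 mm sides lie square to the line from its centre to the barcode reader's centre, which are 440 mm apart. It may be on the robot's left or on its right.
- barcode_reader: black upright desk-top barcode reader with a dark red window facing the robot and a yellow patch on top, fixed to the desk; base 90 mm (x) x 80 mm (y), 112 mm high. Origin: centre of the underside of its base. Its axes are parallel to the slip tray's. It stands across from the slip tray, 440 mm away centre to centre.
Things that resemble listed ones, but are neither listed nor needed, are in the scene too. Several things have the shape of the pencil_pot; the one meant has the colours described above.

How it is judged:
By the outcome, as a careful person would: the job done as asked, in the order asked, and still so for the second after the job is handed in, with the robot touching nothing.
It also fails if it takes over 109 s, if anything falls off the work surface, if the arm or the gripper's body presses on something with over 40 N, if the wrist force passes 120 N, or if a joint passes its speed limit or range.

## Working session

There is one attempt and no reset: what is moved stays moved. The work goes in short steps, Python scripts to look and compute and a tool call to move; the robot and the scene stay as the last step left them, time stands still between calls to the robot, and variables do not carry over. Pictures are saved under pics/ and viewed, at most 14 in all, crops included, and the job is handed in when it is done.

Besides the shell and the picture viewer there is one more tool, called after ">>>" in YAML: its name, and indented under it one key for each argument. apply_moves: Moves the arm, as the interface text tells. Its arguments: {"type":"object","properties":{"plan":{"type":"array"},"force":{"type":"number"}},"required":["plan"]}

```bash
mkdir -p pics; cat > h.py <<'E'
import numpy as np,cv2
from plant import arm
from scipy.spatial.transform import Rotation as R
np.set_printoptions(precision=4,suppress=True)
def P(c):
    k=arm.calibration(c);return np.array(k["K"]),np.array(k["rvec"],float).ravel(),np.array(k["tvec"],float).ravel()
def proj(c,X):
    K,r,t=P(c);return cv2.projectPoints(np.float64(X).reshape(-1,3),r,t,K,None)[0].reshape(-1,2)
def back(c,uv,z):
    K,r,t=P(c);M=R.from_rotvec(r).as_matrix();d=(np.c_[np.atleast_2d(uv),np.ones(len(np.atleast_2d(uv)))]@np.linalg.inv(K).T)@M
    o=-M.T@t;return o+d*((z-o[2])/d[:,2])[:,None]
E
python3 - <<'E'
from h import *
s=arm.read_state();print(s)
for c in("scene","top","wrist"):
    im=arm.read_camera(c);cv2.imwrite(f"pics/{c}0.png",im)
    K,r,t=P(c);print(c,K[0,0],-R.from_rotvec(r).as_matrix().T@t)
for c in("scene","top"):
    for l in "ink_pad red_stamp black_stamp pencil_pot desk_bell slip_tray barcode_reader".split():
        for d in arm.landmark_of(c,l):print(c,l,round(d["conf"],2),np.array(d["xyz"]),proj(c,d["xyz"])[0].round())
E
```

```text
{'t': 0.0, 'joints': array([ 0.9457,  0.1815,  1.608 ,  0.    ,  1.3538, -0.2063]), 'qvel': array([-0.0009, -0.0004, -0.0008,  0.0003,  0.0005, -0.0001]), 'tau': array([  0.001 , -43.3879, -34.1842,   0.0702,   0.0387,  -0.0001]), 'tool_pos': array([0.2337, 0.5251, 0.4038]), 'ee_rot': array([ 0.2079,  0.9782, -0.0008, -0.0004]), 'force': array([-0.5815, -0.014 , -0.3486]), 'moment': array([-0.029 ,  0.0144,  0.0005]), 'grip_force': 0.0, 'finger_gap': 1.0059567017281084}
scene 437.99972882720795 [0.8778 0.5176 0.761 ]
top 494.2339392831302 [0.2861 0.0066 1.1451]
wrist 301.98044038469766 [0.1724 0.5525 0.3848]
scene ink_pad 0.96 [0.4334 0.0442 0.0007] [317. 220.]
scene red_stamp 0.85 [ 0.4302 -0.411  -0.0048] [219. 121.]
scene black_stamp 0.62 [ 0.5625 -0.3713 -0.0018] [183. 144.]
scene pencil_pot 0.95 [ 0.4449  0.2788 -0.0019] [386. 298.]
scene pencil_pot 0.93 [ 0.318   0.3884 -0.0006] [473. 305.]
scene pencil_pot 0.81 [ 0.4308  0.3848 -0.0008] [432. 335.]
scene desk_bell 0.96 [ 0.5552  0.3705 -0.0028] [378. 367.]
scene slip_tray 0.98 [ 0.6248  0.2365 -0.0022] [301. 330.]
scene barcode_reader 0.87 [ 0.6781 -0.2043 -0.0033] [171. 201.]
top ink_pad 0.79 [ 0.4325  0.0444 -0.0025] [277. 235.]
top red_stamp 0.73 [ 0.4286 -0.4073 -0.    ] [472. 236.]
top black_stamp 0.56 [ 0.5621 -0.3723  0.0034] [454. 180.]
top pencil_pot 0.98 [0.3188 0.3908 0.0039] [126. 284.]
top pencil_pot 0.89 [0.4423 0.28   0.0021] [176. 231.]
top pencil_pot 0.72 [ 0.4306  0.3914 -0.0019] [129. 236.]
top desk_bell 0.26 [ 0.6791 -0.2063  0.0016] [381. 133.]
top slip_tray 0.59 [ 0.6174  0.2333 -0.0017] [199. 159.]
top slip_tray 0.47 [ 0.6805 -0.2071 -0.0012] [381. 133.]
top barcode_reader 0.83 [ 0.6773 -0.2003 -0.0019] [379. 134.]
top barcode_reader 0.27 [ 0.4341  0.0462 -0.0004] [276. 234.]
```

View pics/scene0.png

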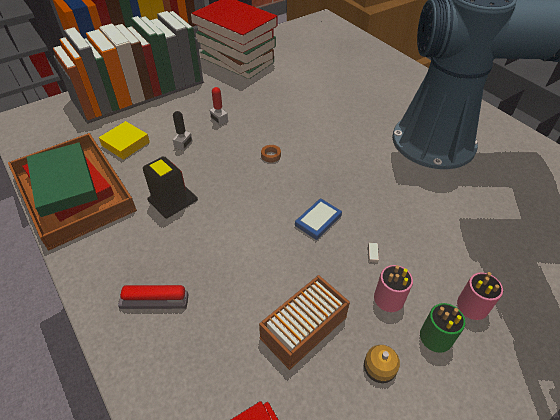

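View pics/top0.png

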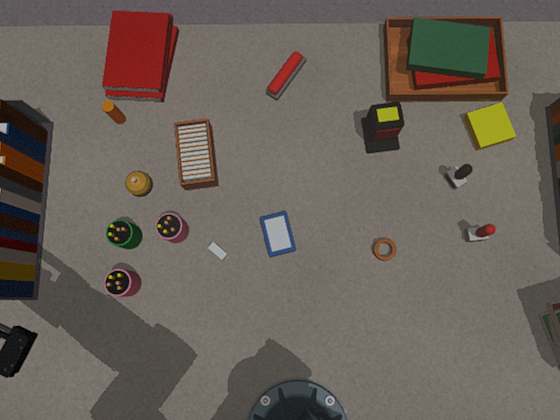

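The scene picture shows the green pot at (442,327), with pink look-alike pots at (393,288) and (480,295). The red-handled stamp is at (217,105) and the black one at (180,130). The bell is at (382,362), the pad at (318,218), the tray at (304,320) and the reader at (168,185). The top view agrees: green pot (121,233), red stamp (482,232), tray on the robot's left.

Next I fit silhouettes from both views, with heights left free.

```bash
cat >> h.py <<'E'
from scipy.optimize import minimize
def box(a,b):
    return lambda h:np.array([[x,y,z] for x in(-a/2,a/2) for y in(-b/2,b/2) for z in(0,h)])
def cyl(prof): # prof: list (r, z fraction of h)
    t=np.linspace(0,2*np.pi,40)
    return lambda h:np.concatenate([np.c_[r*np.cos(t),r*np.sin(t),0*t+z*h] for r,z in prof])
SH={"ink_pad":(box(.095,.064),.018),"slip_tray":(box(.15,.08),.062),"pencil_pot":(cyl([(.03,0),(.03,1)]),.075),
 "desk_bell":(cyl([(.029,0),(.029,.51),(.02,.82),(.003,1)]),.055)}
def sil(c,X):
    m=np.zeros((420,560),np.uint8);q=cv2.convexHull(np.float32(proj(c,X)));cv2.fillConvexPoly(m,np.int32(np.round(q*16)),1,cv2.LINE_8,4);return m>0
def fit(l,masks,x0,yaw0=0,freeh=True):
    S,h0=SH[l]
    def f(p):
        X=S(p[3] if freeh else h0)@R.from_euler("z",p[2]).as_matrix().T+[p[0],p[1],0]
        tot=0
        for c,m in masks.items():
            s=sil(c,X);tot+=1-(s&m).sum()/max((s|m).sum(),1)
        return tot
    best=None
    for y in np.atleast_1d(yaw0):
        p=np.array([*x0[:2],y,h0])
        for k in range(2):
            sim=np.array([p]+[p+d for d in np.diag([.008,.008,.12,.008])])
            r=minimize(f,p,method="Nelder-Mead",options=dict(initial_simplex=sim,xatol=1e-4,fatol=1e-4,maxiter=250));p=r.x
        if best is None or r.fun<best.fun:best=r
    return best.x,best.fun/len(masks)
def getmask(c,l,near):
    """network mask whose centre lies nearest the projection of the guess"""
    b=None
    for d in arm.masks_of(c,l):
        m=np.array(d["mask"]);v,u=np.nonzero(m)
        if len(u)<20:continue
        e=np.hypot(*(np.r_[u.mean(),v.mean()]-proj(c,near)[0]))
        if e<35 and(b is None or e<b[0]):b=(e,m)
    return None if b is None else b[1]
E
python3 - <<'E'
from h import *
for c in("scene","top"):arm.read_camera(c)
G={"ink_pad":[.433,.044,.01],"slip_tray":[.621,.235,.03],"pencil_pot":[.431,.388,.04],"desk_bell":[.555,.370,.03]}
for l,g in G.items():
    M={c:getmask(c,l,g) for c in("scene","top")};M={c:m for c,m in M.items() if m is not None}
    y=[.1] if l=="slip_tray" else [-.3,0,.3,.6] if l=="ink_pad" else [0]
    print(l,list(M),*fit(l,M,g,y))
    for c in M: print("  single",c,*fit(l,{c:M[c]},g,y,False))
for l in("red_stamp","barcode_reader"):
    for c in("scene","top"):
        for k in range(3):
            arm.read_camera(c)
            d=arm.landmark_of(c,l);print(l,c,[np.array(q["xyz"]).round(4) for q in d[:1]])
# red handle: colour blob triangulation
def tri(cs,uvs):
    A=[]
    for c,uv in zip(cs,uvs):
        K,r,t=P(c);Pm=K@np.c_[R.from_rotvec(r).as_matrix(),t];A+=[uv[0]*Pm[2]-Pm[0],uv[1]*Pm[2]-Pm[1]]
    X=np.linalg.svd(np.array(A))[2][-1];return X[:3]/X[3]
def blob(c,cond,w):
    im=cv2.imread(f"pics/{c}0.png").astype(int);m=cond(*im.transpose(2,0,1));z=np.zeros_like(m);z[w[1]:w[3],w[0]:w[2]]=1;v,u=np.nonzero(m&z);return np.r_[u.mean(),v.mean()],len(u)
red=lambda b,g,r:(r>90)&(g<r*.45);yel=lambda b,g,r:(r>120)&(g>110)&(b<90)
for n,cond,ws,wt in(("red handle",red,(200,75,235,130),(455,210,505,250)),("yellow patch",yel,(145,155,180,180),(365,95,405,130))):
    a,na=blob("scene",cond,ws);b,nb=blob("top",cond,wt);print(n,a,na,b,nb,tri(["scene","top"],[a,b]))
E
```

```text
ink_pad ['scene', 'top'] [0.4318 0.0431 0.2448 0.0102] 0.059495761022470006
  single scene [0.4334 0.0446 0.2592 0.0384] 0.09067579127459369Traceback (most recent call last):
  File "<stdin>", line 8, in <module>
  File "h.py", line 35, in fit
    r=minimize(f,p,method="Nelder-Mead",options=dict(initial_simplex=sim,xatol=1e-4,fatol=1e-4,maxiter=250));p=r.x
    res = _minimize_neldermead(fun, x0, args, callback, bounds=bounds,
                               **options)
    fxc = func(xc)
    fx = function(np.copy(x), *(wrapper_args + args))
  File "h.py", line 28, in f
    s=sil(c,X);tot+=1-(s&m).sum()/max((s|m).sum(),1)
  File "h.py", line 21, in sil
    m=np.zeros((420,560),np.uint8);q=cv2.convexHull(np.float32(proj(c,X)));cv2.fillConvexPoly(m,np.int32(np.round(q*16)),1,cv2.LINE_8,4);return m>0
                                                               ~~~~^^^^^
  File "h.py", line 8, in proj
    K,r,t=P(c);return cv2.projectPoints(np.float64(X).reshape(-1,3),r,t,K,None)[0].reshape(-1,2)
          ~^^^
  File "h.py", line 6, in P
    k=arm.calibration(c);return np.array(k["K"]),np.array(k["rvec"],float).ravel(),np.array(k["tvec"],float).ravel()
ValueError: time passes only in moves, steps and waits
```

```bash
sed -i 's/^def P(c):/_C={}\ndef P(c):\n    if c not in _C:_C[c]=_P(c)\n    return _C[c]  # for wrist: clear _C after a move\ndef _P(c):/' h.py
cat >> h.py <<'E'
def tri(cs,uvs):
    A=[]
    for c,uv in zip(cs,uvs):
        K,r,t=P(c);Pm=K@np.c_[R.from_rotvec(r).as_matrix(),t];A+=[uv[0]*Pm[2]-Pm[0],uv[1]*Pm[2]-Pm[1]]
    X=np.linalg.svd(np.array(A))[2][-1];return X[:3]/X[3]
E
python3 - <<'E'
from h import *
print(arm.read_state()["t"])
for c in("scene","top"):arm.read_camera(c)
G={"ink_pad":[.433,.044,.01],"slip_tray":[.621,.235,.03],"pencil_pot":[.431,.388,.04],"desk_bell":[.555,.370,.03]}
for l,g in G.items():
    M={c:getmask(c,l,g) for c in("scene","top")};M={c:m for c,m in M.items() if m is not None}
    y=[.1] if l=="slip_tray" else [0,.25] if l=="ink_pad" else [0]
    print(l,list(M),*fit(l,M,g,y))
    for c in M: print("  single",c,*fit(l,{c:M[c]},g,y,False))
for l in("red_stamp","barcode_reader"):
    for c in("scene","top"):
        d=arm.landmark_of(c,l);print(l,c,[np.array(q["xyz"]).round(4) for q in d[:1]])
def blob(c,cond,w):
    im=cv2.imread(f"pics/{c}0.png").astype(int);m=cond(*im.transpose(2,0,1));z=np.zeros_like(m);z[w[1]:w[3],w[0]:w[2]]=1;v,u=np.nonzero(m&z);return np.r_[u.mean(),v.mean()],len(u)
red=lambda b,g,r:(r>90)&(g<r*.45);yel=lambda b,g,r:(r>120)&(g>110)&(b<90)
for n,cond,ws,wt in(("red handle",red,(200,75,235,130),(455,210,505,250)),("yellow patch",yel,(145,155,180,180),(365,95,405,130))):
    a,na=blob("scene",cond,ws);b,nb=blob("top",cond,wt);print(n,a,na,b,nb,tri(["scene","top"],[a,b]))
im=[cv2.imread("pics/scene0.png")[60:200,120:260],cv2.imread("pics/scene0.png")[270:390,340:500],cv2.imread("pics/top0.png")[80:260,340:520],cv2.imread("pics/top0.png")[150:310,90:240]]
im=[cv2.resize(i,(380,290),interpolation=cv2.INTER_CUBIC) for i in im];cv2.imwrite("pics/crop0.png",np.vstack([np.hstack(im[:2]),np.hstack(im[2:])]))
E
```

```text
1.05
ink_pad ['top'] [ 0.4348  0.044   0.2626 -0.0002] 0.060631938514090544
  single top [0.433  0.0423 0.2393 0.0173] 0.09613804437140505
slip_tray ['scene', 'top'] [0.6184 0.2339 0.13   0.0545] 0.019979515904384515
  single scene [0.6192 0.2361 0.1387 0.0665] 0.04098530324984473
  single top [0.6178 0.2323 0.1488 0.074 ] 0.04136163982430452
pencil_pot ['scene', 'top'] [0.4281 0.3907 0.0937 0.069 ] 0.04641083718093908
  single scene [0.4279 0.3912 0.0042 0.081 ] 0.049765807962529274
  single top [0.429  0.3907 0.0674 0.0787] 0.07607497243660422
desk_bell ['top'] [0.5547 0.3725 0.3903 0.0289] 0.04121863799283154
  single top [0.5516 0.371  0.0972 0.0572] 0.11330049261083741
red_stamp scene [array([ 0.4275, -0.4139, -0.0055])]
red_stamp top [array([ 0.4308, -0.4067, -0.0016])]
barcode_reader scene [array([ 0.6762, -0.2033, -0.0051])]
barcode_reader top [array([ 0.6772, -0.2009,  0.001 ])]
red handle [216.2394  97.3099] 142 [489.6104 229.0649] 77 [ 0.432  -0.4178  0.0715]
yellow patch [160.3668 167.1608] 199 [387.4556 113.9074] 270 [ 0.6847 -0.2001  0.1114]
```

View pics/crop0.png

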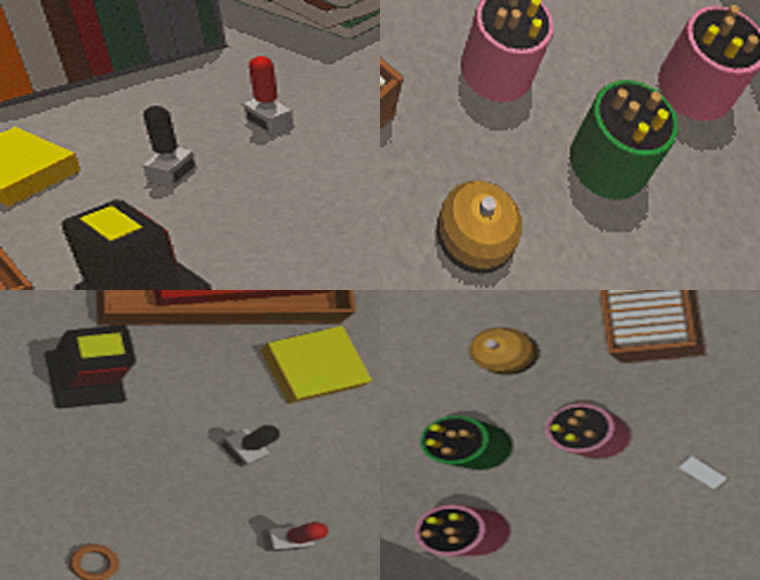

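The crop confirms the choices: the upright red-handled stamp, the green pot rather than the pink ones, and the bell with a light plunger. First I go over the pad.

```bash
cat >> h.py <<'E'
def go(g,alpha=None,s=None):
    """shift (tool axes, m) and z turn (deg) from the measured pose to grasp point g with closing direction alpha (deg, mod 180)"""
    s=s or arm.read_state();M=R.from_quat(s["ee_rot"]).as_matrix();gp=s["tool_pos"]+.147*M[:,2]
    a=np.degrees(np.arctan2(M[1,1],M[0,1]));d=M.T@(np.array(g)-gp)
    turn=None if alpha is None else -((alpha-a+90)%180-90)
    print("t",s["t"],"gp",gp,"alpha",round(a,2),"tilt",M[:,2].round(4),"j6",round(s["joints"][5],2),"gap",round(s["finger_gap"],3),"| shift",d.round(4),"turn",turn)
E
python3 - <<'E'
from h import *
go([.40,.043,.20],104.3)
go([.40,.043,.20],100)
E
```

```text
t 1.75 gp [0.2338 0.5253 0.2577] alpha 66.0 tilt [ 0.  0. -1.] j6 -0.21 gap 0.996 | shift [-0.348  -0.3731  0.0577] turn -38.29636832049073
t 1.75 gp [0.2338 0.5253 0.2577] alpha 66.0 tilt [ 0.  0. -1.] j6 -0.21 gap 0.996 | shift [-0.348  -0.3731  0.0577] turn -33.99636832049072
```

>>> apply_moves:
  plan:
    - [1,[-0.0348,-0.0373,0.006],[0,0,0]]
    - [1,[-0.0348,-0.0373,0.006],[0,0,0]]
    - [1,[-0.0348,-0.0373,0.006],[0,0,0]]
    - [1,[-0.0348,-0.0373,0.006],[0,0,0]]
    - [1,[-0.0348,-0.0373,0.006],[0,0,0]]
    - [1,[-0.0348,-0.0373,0.006],[0,0,0]]
    - [1,[-0.0348,-0.0373,0.006],[0,0,0]]
    - [1,[-0.0348,-0.0373,0.006],[0,0,0]]
    - [1,[-0.0348,-0.0373,0.006],[0,0,0]]
    - [1,[-0.0348,-0.0373,0.006],[0,0,0]]

```text
t: 3.0
tool_pos: [0.4004, 0.0414, 0.3449]
ee_rot: [0.208, 0.978, 0.0, 0.001]
force: [1.1, -0.3, 0.9]
finger_gap: 1.001
grip_force: 0.0
```

>>> apply_moves:
  plan:
    - [1,[0,0,0],[0,0,-9.6]]
    - [1,[0,0,0],[0,0,-9.6]]
    - [1,[0,0,0],[0,0,-9.6]]
    - [1,[0,0,0],[0,0,-9.5]]
    - [1,[0,0,0],[0,0,0]]

```text
t: 3.62
tool_pos: [0.4001, 0.043, 0.3449]
ee_rot: [-0.124, 0.992, -0.0, 0.0]
force: [0.2, -0.9, -1.6]
finger_gap: 1.003
grip_force: 0.0
```

```bash
cat >> h.py <<'E'
def blue(im):
    b,g,r=im.astype(int).transpose(2,0,1);return ((b>r*1.4)&(b>60)).astype(np.uint8)
E
python3 - <<'E'
from h import *
im=arm.read_camera("wrist");cv2.imwrite("pics/w1.png",im)
K,r,t=P("wrist");print(-R.from_rotvec(r).as_matrix().T@t,R.from_rotvec(r).as_matrix()[2])
m=getmask("wrist","ink_pad",[.433,.044,.01]);print(m is not None and m.sum())
for d in arm.landmark_of("wrist","ink_pad"):print(d)
g=[.433,.044,.01]
if m is not None:print(fit("ink_pad",{"wrist":m},g,[.1,.3],False))
b=blue(im);n,L,S,C=cv2.connectedComponentsWithStats(cv2.morphologyEx(b,cv2.MORPH_CLOSE,np.ones((5,5))));k=1+S[1:,4].argmax();mm=np.zeros_like(b)
cs,_=cv2.findContours((L==k).astype(np.uint8),cv2.RETR_EXTERNAL,cv2.CHAIN_APPROX_NONE);cv2.fillPoly(mm,cs,1);print(mm.sum())
print(fit("ink_pad",{"wrist":mm>0},g,[.1,.3],False));go([.433,.044,.2],104.3)
E
```

```text
[0.335  0.0272 0.3255] [ 0.2516  0.062  -0.9659]
5072
{'xyz': [0.4324, 0.042, -0.0002], 'conf': 0.88}
(array([0.4343, 0.0435, 0.2545, 0.0194]), np.float64(0.052670900261486686))
5083
(array([0.4341, 0.0441, 0.2459, 0.0213]), np.float64(0.05061636159880467))
t 3.775 gp [0.4001 0.0431 0.1978] alpha 104.14 tilt [ 0.0002 -0.     -1.    ] j6 -2.01 gap 1.001 | shift [-0.0321 -0.0071 -0.0022] turn -0.16033087012458225
```

View pics/w1.png

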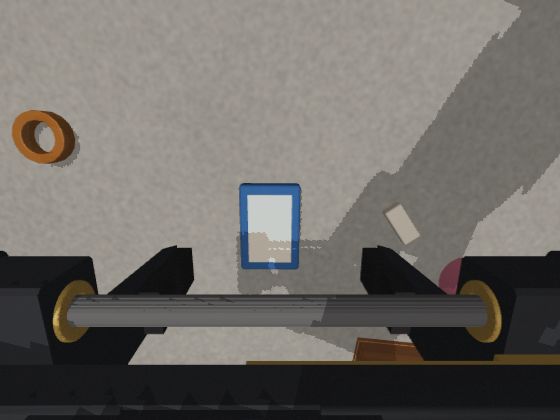

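The wrist view shows the pad at (270,227), square to the fingers and lit half by shadow. Its fit agrees with the other two cameras to about 2 mm, so I descend and grip.

>>> apply_moves:
  plan:
    - [1,[-0.0165,-0.0035,0.03],[0,0,0]]
    - [1,[-0.0165,-0.0035,0.03],[0,0,0]]
    - [1,[0,0,0.03],[0,0,0]]
    - [1,[0,0,0.03],[0,0,0]]
    - [1,[0,0,0.025],[0,0,0]]
    - [1,[0,0,0.02],[0,0,0]]
    - [1,[0,0,0.011],[0,0,0]]
    - [1,[0,0,0],[0,0,0]]

```text
t: 4.78
tool_pos: [0.4336, 0.0445, 0.1683]
ee_rot: [-0.124, 0.992, 0.0, -0.001]
force: [0.2, -0.1, 1.0]
finger_gap: 1.002
grip_force: 0.0
```

>>> apply_moves:
  plan:
    - [-1,[0,0,0],[0,0,0]]
    - [-1,[0,0,0],[0,0,0]]
    - [-1,[0,0,0],[0,0,0]]
    - [-1,[0,0,0],[0,0,0]]
    - [-1,[0,0,0],[0,0,0]]
    - [-1,[0,0,0],[0,0,0]]
  force: 20

```text
t: 5.52
tool_pos: [0.4342, 0.0444, 0.1694]
ee_rot: [-0.125, 0.992, -0.0, 0.001]
force: [-0.8, 0.7, 7.0]
finger_gap: 0.723
grip_force: 20.0
```

>>> apply_moves:
  plan:
    - [-1,[0,0,-0.01],[0,0,0]]
    - [-1,[0,0,-0.02],[0,0,0]]
    - [-1,[0,0,-0.03],[0,0,0]]
    - [-1,[0,0,0],[0,0,6.6]]

```text
t: 6.02
tool_pos: [0.4347, 0.0443, 0.2312]
ee_rot: [-0.066, 0.998, -0.001, 0.002]
force: [1.2, -0.0, -1.9]
finger_gap: 0.724
grip_force: 20.0
```

```bash
python3 - <<'E'
from h import *
go([.648,.016,.08],97.6)
E
```

```text
t 6.025 gp [0.4354 0.0442 0.0842] alpha 97.57 tilt [ 0.0044 -0.0007 -1.    ] j6 -1.87 gap 0.724 | shift [-0.207  -0.056   0.0051] turn -0.03470156231155386
```

>>> apply_moves:
  plan:
    - [-1,[-0.03,-0.008,0],[0,0,0]]
    - [-1,[-0.041,-0.011,0],[0,0,0]]
    - [-1,[-0.041,-0.011,0],[0,0,0]]
    - [-1,[-0.041,-0.011,0],[0,0,0]]
    - [-1,[-0.034,-0.01,0],[0,0,0]]
    - [-1,[-0.02,-0.005,0],[0,0,0]]
    - [-1,[0,0,0],[0,0,0]]

```text
t: 6.9
tool_pos: [0.6471, 0.0164, 0.2287]
ee_rot: [-0.067, 0.998, -0.0, 0.0]
force: [-0.4, -0.6, -1.4]
finger_gap: 0.725
grip_force: 20.0
```

```bash
python3 - <<'E'
from h import *
for c in("scene","top"):
  for k in range(3):
    arm.read_camera(c)
    m=getmask(c,"slip_tray",[.621,.235,.03])
    if m is not None: print(c,fit("slip_tray",{c:m},[.619,.234],[.13],False))
    for l in("slip_tray","barcode_reader"):
        d=[q for q in arm.landmark_of(c,l) if q["conf"]>.4][:1];print(c,l,[np.array(q["xyz"]) for q in d])
go([.648,.016,.08],97.6)
E
```

```text
scene (array([0.6195, 0.2349, 0.1379, 0.0679]), np.float64(0.05116472545757067))
scene slip_tray [array([ 0.6237,  0.2375, -0.0016])]
scene barcode_reader [array([ 0.6781, -0.2026, -0.0041])]
scene (array([0.6173, 0.2357, 0.1248, 0.0666]), np.float64(0.04730152115023967))
scene slip_tray [array([ 0.6247,  0.2341, -0.0029])]
scene barcode_reader [array([ 0.6765, -0.2045, -0.0044])]
scene (array([0.6179, 0.2357, 0.14  , 0.0625]), np.float64(0.04226525088486366))
scene slip_tray [array([ 0.6249,  0.2383, -0.0014])]
scene barcode_reader [array([ 0.6789, -0.2022, -0.0042])]
top (array([0.619 , 0.2328, 0.1087, 0.0673]), np.float64(0.0856624319419238))
top slip_tray [array([ 0.6192,  0.2362, -0.0057])]
top barcode_reader [array([ 0.6781, -0.2021,  0.0012])]
top (array([0.618 , 0.2333, 0.1675, 0.0641]), np.float64(0.12784717119764877))
top slip_tray [array([ 0.6175,  0.234 , -0.0032])]
top barcode_reader [array([ 0.6786, -0.2029, -0.0018])]
top (array([0.6185, 0.2334, 0.1505, 0.0666]), np.float64(0.10445580715850988))
top slip_tray [array([ 0.6188,  0.2315, -0.0029])]
top barcode_reader [array([ 0.6781, -0.2031, -0.0004])]
t 8.1 gp [0.6464 0.0167 0.0817] alpha 97.71 tilt [-0. -0. -1.] j6 -1.86 gap 0.727 | shift [-0.0015 -0.0009  0.0017] turn 0.10512208667833534
```

>>> apply_moves:
  plan:
    - [-1,[-0.002,-0.001,0.02],[0,0,0]]
    - [-1,[0,0,0.02],[0,0,0]]
    - [-1,[0,0,0.012],[0,0,0]]
    - [-1,[0,0,0.007],[0,0,0]]
    - [-1,[0,0,0],[0,0,0]]

```text
t: 8.72
tool_pos: [0.6486, 0.016, 0.1694]
ee_rot: [-0.067, 0.998, 0.0, -0.0]
force: [-0.7, -0.4, -2.9]
finger_gap: 0.728
grip_force: 20.0
```

>>> apply_moves:
  plan:
    - [0.6,[0,0,0],[0,0,0]]
    - [0.8,[0,0,0],[0,0,0]]
    - [1,[0,0,0],[0,0,0]]
    - [1,[0,0,0],[0,0,0]]
    - [1,[0,0,-0.02],[0,0,0]]
    - [1,[0,0,-0.04],[0,0,0]]
    - [1,[0.03,0,-0.05],[0,0,0]]
    - [1,[0.03,0,-0.05],[0,0,0]]
    - [1,[0,0,0],[0,0,0]]

```text
t: 9.85
tool_pos: [0.5893, 0.0077, 0.3365]
ee_rot: [-0.067, 0.998, -0.001, 0.005]
force: [0.7, 0.5, 0.1]
finger_gap: 1.002
grip_force: 0.0
```

```bash
python3 - <<'E'
from h import *
im=arm.read_camera("wrist");cv2.imwrite("pics/w2.png",im)
g=[.648,.016,.01]
m=getmask("wrist","ink_pad",g)
if m is not None:print(m.sum(),fit("ink_pad",{"wrist":m},g,[.13],False))
b=blue(im);n,L,S,C=cv2.connectedComponentsWithStats(cv2.morphologyEx(b,cv2.MORPH_CLOSE,np.ones((5,5))));k=1+S[1:,4].argmax();mm=np.zeros_like(b)
cs,_=cv2.findContours((L==k).astype(np.uint8),cv2.RETR_EXTERNAL,cv2.CHAIN_APPROX_NONE);cv2.fillPoly(mm,cs,1);print(mm.sum(),fit("ink_pad",{"wrist":mm>0},g,[.13],False))
for c in("wrist","scene","top"):
    if c!="wrist":arm.read_camera(c)
    print(c,arm.landmark_of(c,"ink_pad")[:1])
for l in("slip_tray","barcode_reader"):print(l,arm.landmark_of("wrist",l)[:1])
go([.42,-.41,.2],100)
E
```

```text
4952 (array([0.6448, 0.0156, 0.1081, 0.0247]), np.float64(0.10613718411552342))
5040 (array([0.6441, 0.0159, 0.1333, 0.0234]), np.float64(0.08959537572254339))
wrist [{'xyz': [0.6444, 0.0147, 0.0023], 'conf': 0.69}]
scene [{'xyz': [0.6451, 0.0158, -0.0017], 'conf': 0.71}]
top [{'xyz': [0.646, 0.0178, -0.0015], 'conf': 0.45}]
slip_tray [{'xyz': [0.6196, 0.2326, 0.0029], 'conf': 0.63}]
barcode_reader [{'xyz': [0.6768, -0.2021, 0.003], 'conf': 0.69}]
t 10.3 gp [0.5888 0.008  0.1815] alpha 97.71 tilt [-0.0021  0.0004 -1.    ] j6 -1.89 gap 1.002 | shift [ 0.2233 -0.3916 -0.0183] turn -2.2915008564283
```

View pics/w2.png

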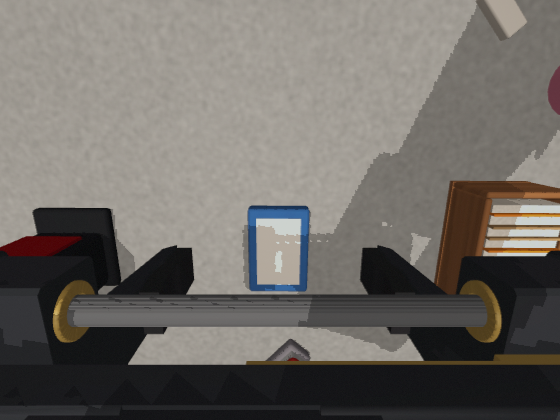

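The pad sits at (278,249), between the reader's base on the left and the tray on the right. It seems about 3 mm short of the middle, so I step back for an unobstructed view before mending it.

>>> apply_moves:
  plan:
    - [1,[0.03,0,-0.02],[0,0,0]]
    - [1,[0.03,0,-0.02],[0,0,0]]
    - [1,[0,0,0],[0,0,0]]
    - [1,[0,0,0],[0,0,0]]

```text
t: 10.8
tool_pos: [0.53, -0.0001, 0.3693]
ee_rot: [-0.067, 0.998, 0.0, 0.0]
force: [-0.0, 0.1, -0.4]
finger_gap: 1.002
grip_force: 0.0
```

```bash
cat >> h.py <<'E'
def padfit(im,g):
    b=blue(im);n,L,S,C=cv2.connectedComponentsWithStats(cv2.morphologyEx(b,cv2.MORPH_CLOSE,np.ones((5,5))));k=1+S[1:,4].argmax();mm=np.zeros_like(b)
    cs,_=cv2.findContours((L==k).astype(np.uint8),cv2.RETR_EXTERNAL,cv2.CHAIN_APPROX_NONE);cv2.fillPoly(mm,cs,1);return fit("ink_pad",{"wrist":mm>0},g,[.13],False)
E
python3 - <<'E'
from h import *
im=arm.read_camera("wrist");cv2.imwrite("pics/w3.png",im)
g=[.648,.016,.01];print(padfit(im,g))
for l in("ink_pad","slip_tray","barcode_reader"):
  print(l,[np.array(q["xyz"]) for k in range(3) for q in arm.landmark_of("wrist",l)[:1]])
m=getmask("wrist","slip_tray",[.619,.235,.03])
if m is not None:print(fit("slip_tray",{"wrist":m},[.619,.234],[.13],False), np.nonzero(m)[1].max())
go([.645,.0158,.022],97.6)
E
```

```text
(array([0.6481, 0.0158, 0.1347, 0.0209]), np.float64(0.7289972899728998))
ink_pad [array([ 0.645 ,  0.0162, -0.0002]), array([ 0.645 ,  0.0162, -0.0002]), array([ 0.645 ,  0.0162, -0.0002])]
slip_tray [array([0.6207, 0.2341, 0.0048]), array([0.6207, 0.2341, 0.0048]), array([0.6207, 0.2341, 0.0048])]
barcode_reader [array([ 0.6768, -0.2006,  0.0014]), array([ 0.6768, -0.2006,  0.0014]), array([ 0.6768, -0.2006,  0.0014])]
t 11.35 gp [ 0.5296 -0.0001  0.2226] alpha 97.71 tilt [-0.0002  0.     -1.    ] j6 -1.93 gap 1.003 | shift [-0.1165  0.0003  0.2006] turn 0.10889351740550524
```

>>> apply_moves:
  plan:
    - [1,[-0.04,0,0.02],[0,0,0]]
    - [1,[-0.04,0,0.03],[0,0,0]]
    - [1,[-0.0365,0,0.04],[0,0,0]]
    - [1,[0,0,0.04],[0,0,0]]
    - [1,[0,0,0.03],[0,0,0]]
    - [1,[0,0,0.025],[0,0,0]]
    - [1,[0,0,0.015],[0,0,0]]
    - [1,[0,0,0],[0,0,0]]
    - [-1,[0,0,0],[0,0,0]]
    - [-1,[0,0,0],[0,0,0]]

```text
t: 12.6
tool_pos: [0.6456, 0.0154, 0.1711]
ee_rot: [-0.067, 0.998, -0.0, 0.001]
force: [0.2, 0.6, -0.2]
finger_gap: 0.797
grip_force: 0.0
```

>>> apply_moves:
  plan:
    - [-1,[0,0,0],[0,0,0]]
    - [-1,[0,0,0],[0,0,0]]
    - [-1,[0,0,-0.004],[0,0,0]]
    - [-1,[-0.002,0,0],[0,0,0]]
    - [-1,[-0.0017,0,0],[0,0,0]]
    - [-1,[0,0,0.004],[0,0,0]]
    - [-1,[0,0,0],[0,0,0]]
    - [0.6,[0,0,0],[0,0,0]]
    - [1,[0,0,0],[0,0,0]]
    - [1,[0,0,0],[0,0,0]]

```text
t: 13.85
tool_pos: [0.6486, 0.016, 0.1694]
ee_rot: [-0.067, 0.998, 0.0, -0.0]
force: [-0.1, -1.1, 0.9]
finger_gap: 0.994
grip_force: 0.0
```

>>> apply_moves:
  plan:
    - [1,[0,0,0],[0,0,0]]
    - [1,[0,0,-0.02],[0,0,0]]
    - [1,[0,0,-0.04],[0,0,0]]
    - [1,[0.04,0,-0.05],[0,0,0]]
    - [1,[0.04,0,-0.05],[0,0,0]]
    - [1,[0,0,0],[0,0,0]]
    - [1,[0,0,0],[0,0,0]]

```text
t: 14.72
tool_pos: [0.5715, 0.0055, 0.3283]
ee_rot: [-0.067, 0.998, -0.0, 0.001]
force: [-0.5, 0.3, -1.4]
finger_gap: 0.998
grip_force: 0.0
```

```bash
python3 - <<'E'
from h import *
im=arm.read_camera("wrist")
for l in("ink_pad","slip_tray","barcode_reader"):
  print(l,[np.array(q["xyz"]) for q in arm.landmark_of("wrist",l)[:1]])
m=getmask("wrist","ink_pad",[.648,.016,.01])
if m is not None:print(m.sum(),fit("ink_pad",{"wrist":m},[.648,.016],[.13],False))
for c in("scene","top"):
  arm.read_camera(c);print(c,[np.array(q["xyz"]) for q in arm.landmark_of(c,"ink_pad")[:1]])
  m=getmask(c,"ink_pad",[.648,.016,.01])
  if m is not None:print(m.sum(),fit("ink_pad",{c:m},[.648,.016],[.13],False))
go([.42,-.41,.21],100)
E
```

```text
ink_pad [array([0.6513, 0.0177, 0.0025])]
slip_tray [array([0.6226, 0.234 , 0.0038])]
barcode_reader [array([ 0.6764, -0.1999,  0.0017])]
3905 (array([0.6496, 0.0159, 0.1426, 0.0212]), np.float64(0.29385171790235076))
scene [array([0.6529, 0.0142, 0.001 ])]
1258 (array([0.6505, 0.0185, 0.1493, 0.0189]), np.float64(0.13420509291121818))
top [array([ 0.6511,  0.0194, -0.0007])]
50 (array([0.6537, 0.0159, 0.0681, 0.0213]), np.float64(0.9565217391304348))
t 15.275 gp [0.5713 0.0055 0.18  ] alpha 97.7 tilt [-0.0006  0.0001 -1.    ] j6 -1.9 gap 0.999 | shift [ 0.2057 -0.3915 -0.03  ] turn -2.2960712765729454
```

```bash
python3 - <<'E'
from h import *
go([.365,-.41,.22],97.7)
E
```

```text
t 15.275 gp [0.5713 0.0055 0.18  ] alpha 97.7 tilt [-0.0006  0.0001 -1.    ] j6 -1.9 gap 0.999 | shift [ 0.2602 -0.3841 -0.04  ] turn 0.00392872342705175
```

>>> apply_moves:
  plan:
    - [1,[0.026,-0.0384,-0.004],[0,0,0]]
    - [1,[0.026,-0.0384,-0.004],[0,0,0]]
    - [1,[0.026,-0.0384,-0.004],[0,0,0]]
    - [1,[0.026,-0.0384,-0.004],[0,0,0]]
    - [1,[0.026,-0.0384,-0.004],[0,0,0]]
    - [1,[0.026,-0.0384,-0.004],[0,0,0]]
    - [1,[0.026,-0.0384,-0.004],[0,0,0]]
    - [1,[0.026,-0.0384,-0.004],[0,0,0]]
    - [1,[0.026,-0.0384,-0.004],[0,0,0]]
    - [1,[0.026,-0.0384,-0.004],[0,0,0]]

```text
t: 16.52
tool_pos: [0.3643, -0.4112, 0.3676]
ee_rot: [-0.067, 0.998, -0.0, 0.0]
force: [0.9, -0.0, -0.3]
finger_gap: 0.999
grip_force: 0.0
```

>>> apply_moves:
  plan:
    - [1,[0,0,0],[0,0,0]]
    - [1,[0,0,0],[0,0,0]]

```text
t: 16.77
tool_pos: [0.3652, -0.4095, 0.367]
ee_rot: [-0.067, 0.998, 0.001, -0.0]
force: [0.2, 0.8, -0.2]
finger_gap: 1.0
grip_force: 0.0
```

```bash
python3 - <<'E'
from h import *
im=arm.read_camera("wrist");cv2.imwrite("pics/w4.png",im)
for l in("red_stamp","black_stamp"):
  for q in arm.landmark_of("wrist",l):print(l,q["conf"],np.array(q["xyz"]),proj("wrist",q["xyz"]))
for c in("scene","top"):
  arm.read_camera(c);print(c,[np.array(q["xyz"]) for k in range(1) for q in arm.landmark_of(c,"ink_pad")[:1]])
  m=getmask(c,"ink_pad",[.648,.016,.01])
  if m is not None:print(m.sum(),fit("ink_pad",{c:m},[.648,.016],[.13],False))
go([.43,-.411,.2],97.7)
E
```

```text
red_stamp 0.93 [ 0.4334 -0.4099 -0.0032] [[268.2355 244.5841]]
black_stamp 0.68 [ 0.5659 -0.3697 -0.0016] [[285.2646 340.146 ]]
scene [array([ 0.6474,  0.0166, -0.0007])]
1287 (array([0.6498, 0.0177, 0.0813, 0.0216]), np.float64(0.10748959778085987))
top [array([ 0.6514,  0.0165, -0.0012])]
1015 (array([0.65  , 0.0154, 0.1255, 0.0206]), np.float64(0.11431064572425831))
t 17.225 gp [ 0.3655 -0.4095  0.2204] alpha 97.75 tilt [ 0. -0. -1.] j6 -2.76 gap 0.994 | shift [-0.0637 -0.0102  0.0204] turn 0.048792742429270675
```

View pics/w4.png

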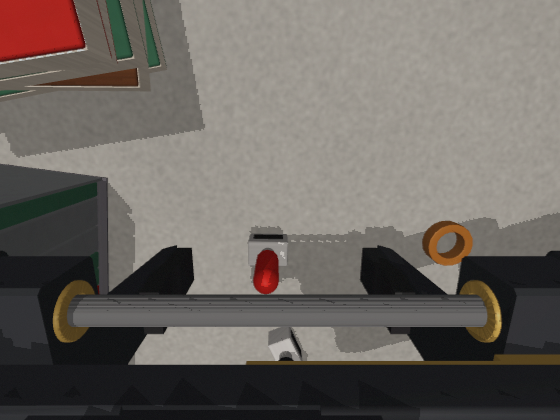

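The wrist view shows the red stamp upright at (267,262), with its foot's 45 mm side nearly along the closing direction. The black stamp is behind it at (285,345). I fit the red stamp's pose, foot direction included.

```bash
cat >> h.py <<'E'
def fitstamp(l,masks,x0,yaw0,zb=0):
    F=box(.045,.03)(.03);H=cyl([(.012,.043),(.012,.095),(.007,.105)])(1);N=cyl([(.006,.03),(.006,.043)])(1)
    def f(p):
        tot=0
        for c,m in masks.items():
            s=False
            for X in(F,H,N):s=s|sil(c,X@R.from_euler("z",p[2]).as_matrix().T+[p[0],p[1],zb])
            tot+=1-(s&m).sum()/(s|m).sum()
        return tot
    best=None
    for y in yaw0:
        p=np.array([*x0[:2],y])
        for k in range(2):
            r=minimize(f,p,method="Nelder-Mead",options=dict(initial_simplex=np.array([p]+[p+d for d in np.diag([.006,.006,.15])]),xatol=1e-4,fatol=1e-4));p=r.x
        if best is None or r.fun<best.fun:best=r
    return best.x,best.fun/len(masks)
E
python3 - <<'E'
from h import *
M={}
for c in("wrist","scene","top"):
    arm.read_camera(c);m=getmask(c,"red_stamp",[.43,-.411,.04])
    if m is None:continue
    M[c]=m;print(c,m.sum(),*fitstamp("",{c:m},[.43,-.411],[1.2,1.7,2.2]))
print(*fitstamp("",M,[.43,-.411],[1.2,1.7,2.2]))
E
```

```text
wrist 1898 [ 0.4314 -0.4105  1.7106] 0.058560794044664966
scene 400 [ 0.4289 -0.4095  1.5694] 0.13606911447084236
top 394 [ 0.4323 -0.4117  1.8162] 0.12107623318385652
[ 0.4316 -0.4114  1.7391] 0.12834730693605426
```

>>> apply_moves:
  plan:
    - [1,[-0.0326,-0.0051,0.01],[0,0,0]]
    - [1,[-0.0326,-0.0051,0.02],[0,0,0]]
    - [1,[0,0,0.03],[0,0,0]]
    - [1,[0,0,0.03],[0,0,0]]
    - [1,[0,0,0.03],[0,0,0]]
    - [1,[0,0,0.018],[0,0,0]]
    - [1,[0,0,0.01],[0,0,0]]
    - [1,[0,0,0],[0,0,0]]
    - [1,[0,0,0],[0,0,0]]

```text
t: 18.65
tool_pos: [0.4315, -0.4117, 0.2205]
ee_rot: [-0.067, 0.998, -0.001, 0.0]
force: [0.6, 0.5, -0.2]
finger_gap: 1.001
grip_force: 0.0
```

>>> apply_moves:
  plan:
    - [-1,[0,0,0],[0,0,0]]
    - [-1,[0,0,0],[0,0,0]]
    - [-1,[0,0,0],[0,0,0]]
    - [-1,[0,0,0],[0,0,0]]
    - [-1,[0,0,0],[0,0,0]]
    - [-1,[0,0,0],[0,0,0]]
    - [-1,[0,0,0],[0,0,0]]
    - [-1,[0,0,0],[0,0,0]]
    - [-1,[0,0,0],[0,0,0]]
    - [-1,[0,0,0],[0,0,0]]
  force: 20

```text
t: 19.9
tool_pos: [0.4311, -0.4112, 0.2193]
ee_rot: [-0.067, 0.998, 0.0, -0.0]
force: [0.8, 0.1, -0.3]
finger_gap: 0.261
grip_force: 20.2
```

>>> apply_moves:
  plan:
    - [-1,[0,0,-0.01],[0,0,0]]
    - [-1,[0,0,-0.02],[0,0,10]]
    - [-1,[0,0,-0.03],[0,0,10]]
    - [-1,[0,0,-0.03],[0,0,10]]
    - [-1,[0,0,-0.02],[0,0,10]]
    - [-1,[0,0,0],[0,0,10]]
    - [-1,[0,0,0],[0,0,10]]
    - [-1,[0,0,0],[0,0,10]]
    - [-1,[0,0,0],[0,0,10]]
    - [-1,[0,0,0],[0,0,10]]

```text
t: 21.15
tool_pos: [0.4311, -0.4112, 0.33]
ee_rot: [0.66, 0.751, -0.0, 0.0]
force: [-0.2, 0.1, -1.1]
finger_gap: 0.268
grip_force: 20.2
```

```bash
python3 - <<'E'
from h import *
go([.65,.0165,.18],7.7)
E
```

```text
t 21.15 gp [ 0.4312 -0.4113  0.183 ] alpha 7.38 tilt [ 0.0002 -0.0004 -1.    ] j6 -1.09 gap 0.268 | shift [0.3961 0.2719 0.0029] turn -0.3217194973773303
```

>>> apply_moves:
  plan:
    - [-1,[0.024,0.0165,0],[0,0,0]]
    - [-1,[0.04,0.0275,0],[0,0,0]]
    - [-1,[0.04,0.0275,0],[0,0,0]]
    - [-1,[0.04,0.0275,0],[0,0,0]]
    - [-1,[0.04,0.0275,0],[0,0,0]]
    - [-1,[0.04,0.0275,0],[0,0,0]]
    - [-1,[0.04,0.0275,0],[0,0,0]]
    - [-1,[0.04,0.0275,0],[0,0,0]]
    - [-1,[0.04,0.0275,0],[0,0,0]]
    - [-1,[0.04,0.0275,0],[0,0,0]]

```text
t: 22.4
tool_pos: [0.6418, 0.0062, 0.3301]
ee_rot: [0.658, 0.753, 0.0, 0.0]
force: [0.6, -0.8, -1.1]
finger_gap: 0.262
grip_force: 20.2
```

>>> apply_moves:
  plan:
    - [-1,[0.012,0.008,0],[0,0,0]]
    - [-1,[0,0,0],[0,0,0]]
    - [-1,[0,0,0],[0,0,0]]

```text
t: 22.78
tool_pos: [0.6472, 0.0163, 0.3293]
ee_rot: [0.658, 0.753, -0.0, -0.0]
force: [0.1, 0.1, -1.5]
finger_gap: 0.268
grip_force: 20.2
```

```bash
python3 - <<'E'
from h import *
im=arm.read_camera("scene");cv2.imwrite("pics/s5.png",cv2.resize(im[120:320,200:440],None,fx=3,fy=3))
for c in("scene","top"):
  arm.read_camera(c);print(c,[np.array(q["xyz"]) for k in range(1) for q in arm.landmark_of(c,"red_stamp")[:1]])
  m=getmask(c,"red_stamp",[.65,.016,.15])
  if m is not None:print(m.sum(),fitstamp("",{c:m},[.65,.016],[.13],.11))
go([.65,.0165,.18],7.7)
E
```

```text
scene [array([0.6503, 0.0136, 0.105 ])]
719 (array([0.6459, 0.0181, 0.1416]), np.float64(0.2417815482502651))
top []
t 23.125 gp [0.6475 0.017  0.1824] alpha 7.65 tilt [ 0.     -0.0001 -1.    ] j6 -0.29 gap 0.263 | shift [-0.0008  0.0024  0.0024] turn -0.04586007957328775
```

View pics/s5.png

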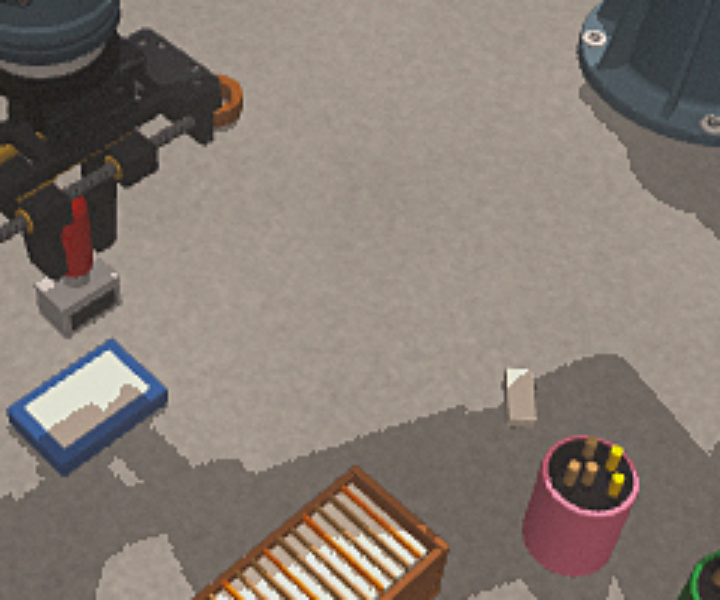

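The picture shows the stamp held upright (crop 78,285) above the pad (crop 88,405), with the foot parallel to the pad's long sides. I lower it onto the pad.

>>> apply_moves:
  plan:
    - [-1,[-0.0005,0.002,0.03],[0,0,0]]
    - [-1,[0,0,0.03],[0,0,0]]
    - [-1,[0,0,0.015],[0,0,0]]
    - [-1,[0,0,0.01],[0,0,0]]
    - [-1,[0,0,0.004],[0,0,0]]
    - [-1,[0,0,0.002],[0,0,0]]
    - [-1,[0,0,0],[0,0,0]]

```text
t: 24.0
tool_pos: [0.6499, 0.0174, 0.239]
ee_rot: [0.658, 0.753, 0.0, 0.0]
force: [1.2, 0.1, -1.6]
finger_gap: 0.269
grip_force: 20.2
```

>>> apply_moves:
  plan:
    - [-1,[0,0,0.001],[0,0,0]]
    - [-1,[0,0,0.0005],[0,0,0]]
    - [-1,[0,0,0],[0,0,0]]

```text
t: 24.38
tool_pos: [0.6498, 0.0174, 0.2372]
ee_rot: [0.658, 0.753, 0.0, 0.0]
force: [0.2, 0.9, 0.8]
finger_gap: 0.268
grip_force: 20.0
```

>>> apply_moves:
  plan:
    - [-0.35,[0,0,0],[0,0,0]]
    - [-0.2,[0,0,0],[0,0,0]]
    - [0.2,[0,0,0],[0,0,0]]
    - [0.5,[0,0,0],[0,0,0]]
    - [0.5,[0,0,0],[0,0,0]]
    - [0.5,[0,0,-0.02],[0,0,0]]
    - [0.5,[0,0,-0.04],[0,0,0]]
    - [0.5,[0,0,-0.05],[0,0,0]]
    - [1,[0,0,-0.05],[0,0,0]]
    - [1,[0,0,0],[0,0,0]]

```text
t: 25.62
tool_pos: [0.6508, 0.0173, 0.4045]
ee_rot: [0.658, 0.753, 0.003, 0.005]
force: [-0.3, -0.6, -1.5]
finger_gap: 0.955
grip_force: 0.0
```

```bash
python3 - <<'E'
from h import *
go([.428,.39,.25],45)
E
```

```text
t 25.625 gp [0.6526 0.0171 0.2576] alpha 7.72 tilt [ 0.0116 -0.0018 -0.9999] j6 -0.29 gap 0.955 | shift [ 0.3997 -0.1725  0.0043] turn -37.28459772386742
```

>>> apply_moves:
  plan:
    - [1,[0.044,-0.0192,0],[0,0,0]]
    - [1,[0.044,-0.0192,0],[0,0,0]]
    - [1,[0.044,-0.0192,0],[0,0,0]]
    - [1,[0.044,-0.0192,0],[0,0,0]]
    - [1,[0.044,-0.0192,0],[0,0,0]]
    - [1,[0.044,-0.0192,0],[0,0,0]]
    - [1,[0.044,-0.0192,0],[0,0,0]]
    - [1,[0.044,-0.0192,0],[0,0,0]]

```text
t: 26.62
tool_pos: [0.449, 0.3467, 0.397]
ee_rot: [0.658, 0.753, -0.0, -0.0]
force: [1.1, 0.7, 0.4]
finger_gap: 0.998
grip_force: 0.0
```

>>> apply_moves:
  plan:
    - [1,[0,0,0],[0,0,-10]]
    - [1,[0,0,0],[0,0,-10]]
    - [1,[0,0,0],[0,0,-10]]
    - [1,[0,0,0],[0,0,-10]]
    - [1,[0,0,0],[0,0,0]]

```text
t: 27.25
tool_pos: [0.45, 0.3456, 0.3968]
ee_rot: [0.361, 0.932, -0.0, -0.0]
force: [-0.4, 0.5, -1.2]
finger_gap: 1.0
grip_force: 0.0
```

```bash
python3 - <<'E'
from h import *
for c in("wrist","scene","top"):
    im=arm.read_camera(c)
    if c=="wrist":cv2.imwrite("pics/w6.png",im)
    for q in arm.landmark_of(c,"pencil_pot"):print(c,round(q["conf"],2),np.array(q["xyz"]),proj(c,q["xyz"]))
    m=getmask(c,"pencil_pot",[.429,.39,.04])
    if m is not None:print(m.sum(),fit("pencil_pot",{c:m},[.429,.39],[0],False))
im=arm.read_camera("scene");cv2.imwrite("pics/s6.png",cv2.resize(im[120:320,200:440],None,fx=3,fy=3))
go([.429,.39,.056],48)
E
```

```text
wrist 0.92 [ 0.4472  0.2782 -0.0002] [[237.6423 219.9936]]
wrist 0.75 [0.3206 0.3835 0.0008] [[225.8148  83.9581]]
wrist 0.64 [0.4297 0.394  0.0029] [[295.2729 148.6476]]
2892 (array([0.4295, 0.3897, 0.0748, 0.0769]), np.float64(0.043017868960953054))
scene 0.96 [0.3225 0.3887 0.001 ] [[471.8973 306.2294]]
scene 0.76 [ 0.4499  0.282  -0.0016] [[385.7614 300.3192]]
scene 0.67 [ 0.429   0.3876 -0.0038] [[433.5984 336.344 ]]
1651 (array([0.43  , 0.3918, 0.0897, 0.0766]), np.float64(0.04692931633835462))
top 0.71 [ 0.4318  0.3909 -0.0013] [[129.5146 235.5553]]
top 0.67 [0.4432 0.2818 0.005 ] [[175.4398 230.2944]]
top 0.61 [0.3202 0.3882 0.0037] [[127.1409 283.6163]]
161 (array([0.4299, 0.3877, 0.0232, 0.0806]), np.float64(0.8213096559378468))
t 27.75 gp [0.4503 0.3456 0.2498] alpha 47.68 tilt [ 0.  0. -1.] j6 -0.39 gap 1.002 | shift [0.0456 0.0185 0.1938] turn -0.32498006655691825
```

View pics/w6.png

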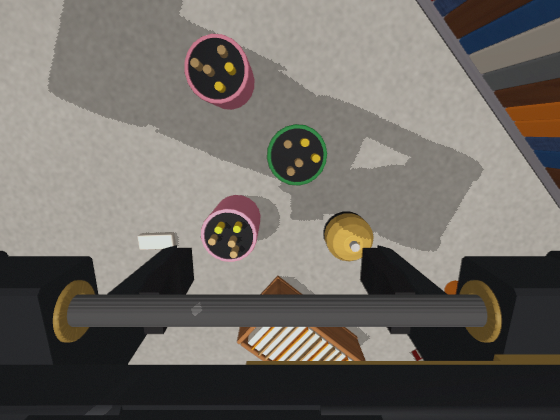

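View pics/s6.png

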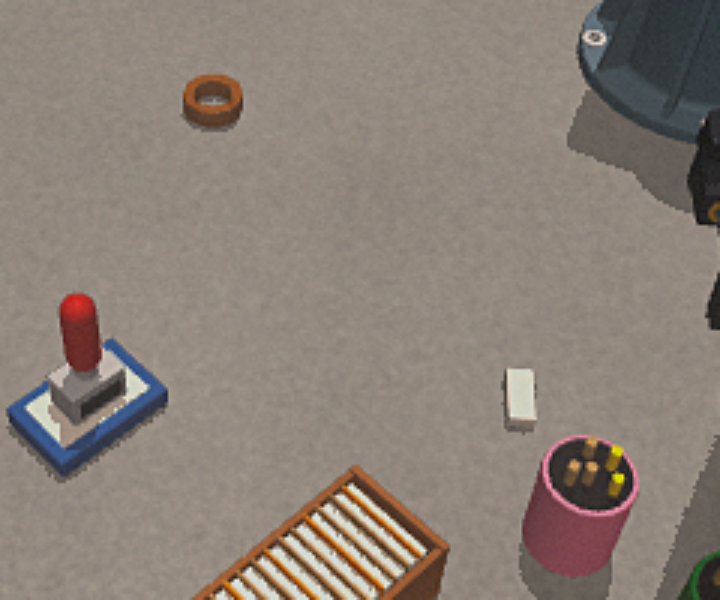

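The red stamp stands in the middle of the pad (crop 85,370). The wrist view has the green pot at (297,155), with pink pots at (218,70) and (229,235) and clear room for the fingers. I grasp it.

>>> apply_moves:
  plan:
    - [1,[0.0225,0.0096,0.03],[0,0,0]]
    - [1,[0.0225,0.0096,0.03],[0,0,0]]
    - [1,[0,0,0.04],[0,0,0]]
    - [1,[0,0,0.04],[0,0,0]]
    - [1,[0,0,0.03],[0,0,0]]
    - [1,[0,0,0.016],[0,0,0]]
    - [1,[0,0,0.007],[0,0,0]]
    - [1,[0,0,0],[0,0,0]]

```text
t: 28.75
tool_pos: [0.4302, 0.3903, 0.2043]
ee_rot: [0.361, 0.933, 0.0, 0.0]
force: [0.0, 0.4, 0.7]
finger_gap: 1.002
grip_force: 0.0
```

>>> apply_moves:
  plan:
    - [-1,[0,0,0],[0,0,0]]
    - [-1,[0,0,0],[0,0,0]]
    - [-1,[0,0,0],[0,0,0]]
    - [-1,[0,0,0],[0,0,0]]
    - [-1,[0,0,0],[0,0,0]]
    - [-1,[0,0,0],[0,0,0]]
  force: 20

```text
t: 29.5
tool_pos: [0.4301, 0.3902, 0.2044]
ee_rot: [0.361, 0.933, 0.0, 0.0]
force: [-1.4, -0.8, 5.3]
finger_gap: 0.677
grip_force: 20.0
```

>>> apply_moves:
  plan:
    - [-1,[0,0,-0.01],[0,0,0]]
    - [-1,[0,0,-0.02],[0,0,0]]
    - [-1,[0,0,-0.03],[0,0,0]]
    - [-1,[0,0,-0.04],[0,0,0]]
    - [-1,[0,0,-0.03],[0,0,10]]
    - [-1,[0,0,-0.02],[0,0,10]]
    - [-1,[0,0,0],[0,0,10]]
    - [-1,[0,0,0],[0,0,10]]
    - [-1,[0,0,0],[0,0,0]]

```text
t: 30.62
tool_pos: [0.4298, 0.3901, 0.3549]
ee_rot: [0.657, 0.754, 0.0, 0.0]
force: [0.8, -0.1, -1.7]
finger_gap: 0.673
grip_force: 20.0
```

```bash
python3 - <<'E'
from h import *
# stamp+pad now, arm away
for c in("scene","top"):
  arm.read_camera(c)
  for l in("ink_pad","red_stamp","black_stamp"):
    print(c,l,[np.array(q["xyz"]) for k in range(1) for q in arm.landmark_of(c,l)[:1]])
  m=getmask(c,"red_stamp",[.65,.017,.06])
  if m is not None:print(m.sum(),fitstamp("",{c:m},[.65,.016],[.13],.018))
go([.634,.1258,.2],7.7)
E
```

```text
scene ink_pad [array([ 0.6489,  0.0148, -0.0016])]
scene red_stamp [array([0.6473, 0.0139, 0.0148])]
scene black_stamp [array([ 0.5614, -0.3705, -0.002 ])]
699 (array([0.6492, 0.0179, 0.0965]), np.float64(0.08530183727034124))
top ink_pad [array([0.6511, 0.0167, 0.0003])]
top red_stamp [array([0.6503, 0.0183, 0.0175])]
top black_stamp [array([ 0.5637, -0.3738,  0.0041])]
360 (array([0.6492, 0.0164, 0.1075]), np.float64(0.05319148936170215))
t 31.125 gp [0.4299 0.3901 0.2067] alpha 7.73 tilt [-0.0002 -0.0001 -1.    ] j6 0.4 gap 0.674 | shift [-0.2894  0.1667  0.0067] turn 0.03385157677516304
```

>>> apply_moves:
  plan:
    - [-1,[-0.02,0.0115,0],[0,0,0]]
    - [-1,[-0.042,0.0242,0],[0,0,0]]
    - [-1,[-0.042,0.0242,0],[0,0,0]]
    - [-1,[-0.042,0.0242,0],[0,0,0]]
    - [-1,[-0.042,0.0242,0],[0,0,0]]
    - [-1,[-0.042,0.0242,0],[0,0,0]]
    - [-1,[-0.035,0.0202,0],[0,0,0]]
    - [-1,[-0.0245,0.014,0],[0,0,0]]
    - [-1,[0,0,0],[0,0,0]]
    - [-1,[0,0,0],[0,0,0]]

```text
t: 32.38
tool_pos: [0.6334, 0.1264, 0.3535]
ee_rot: [0.658, 0.753, -0.0, -0.001]
force: [0.1, -0.7, -1.8]
finger_gap: 0.675
grip_force: 20.0
```

```bash
python3 - <<'E'
from h import *
go([.634,.1258,.0575],7.7)
E
```

```text
t 32.375 gp [0.6333 0.1264 0.2065] alpha 7.74 tilt [-0.001   0.0005 -1.    ] j6 -0.12 gap 0.675 | shift [-0.0008  0.0008  0.149 ] turn 0.03650117793905849
```

>>> apply_moves:
  plan:
    - [-1,[0,0.0007,0.04],[0,0,0]]
    - [-1,[0,0,0.04],[0,0,0]]
    - [-1,[0,0,0.035],[0,0,0]]
    - [-1,[0,0,0.02],[0,0,0]]
    - [-1,[0,0,0.01],[0,0,0]]
    - [-1,[0,0,0.004],[0,0,0]]
    - [-1,[0,0,0],[0,0,0]]

```text
t: 33.25
tool_pos: [0.635, 0.1258, 0.2058]
ee_rot: [0.658, 0.753, 0.001, 0.001]
force: [-0.4, -0.4, -1.2]
finger_gap: 0.673
grip_force: 20.0
```

>>> apply_moves:
  plan:
    - [0.45,[0,0,0],[0,0,0]]
    - [0.6,[0,0,0],[0,0,0]]
    - [1,[0,0,0],[0,0,0]]
    - [1,[0,0,0],[0,0,0]]
    - [1,[0,0,0],[0,0,0]]
    - [1,[0,0,-0.02],[0,0,0]]
    - [1,[0,0,-0.05],[0,0,0]]
    - [1,[0,0,-0.06],[0,0,0]]
    - [1,[0,0,-0.05],[0,0,0]]
    - [1,[0,0,0],[0,0,0]]

```text
t: 34.5
tool_pos: [0.6358, 0.1258, 0.3925]
ee_rot: [0.658, 0.753, 0.004, 0.004]
force: [-0.1, -0.3, 0.2]
finger_gap: 1.004
grip_force: 0.0
```

```bash
python3 - <<'E'
from h import *
go([.51,.37,.25],7.7)
E
```

```text
t 34.5 gp [0.6376 0.1259 0.2456] alpha 7.72 tilt [ 0.0119  0.0002 -0.9999] j6 -0.12 gap 1.004 | shift [ 0.259  -0.0936 -0.0059] turn 0.016892291924193614
```

>>> apply_moves:
  plan:
    - [1,[0.044,-0.006,0],[0,0,0]]
    - [1,[0.044,-0.006,0],[0,0,0]]
    - [1,[0.044,-0.006,0],[0,0,0]]
    - [1,[0.044,-0.006,0],[0,0,0]]
    - [1,[0.044,-0.006,0],[0,0,0]]
    - [1,[0.044,-0.006,0],[0,0,0]]
    - [1,[0.044,-0.006,0],[0,0,0]]
    - [1,[0,0,0],[0,0,0]]
    - [1,[0,0,0],[0,0,0]]

```text
t: 35.62
tool_pos: [0.5515, 0.425, 0.3842]
ee_rot: [0.658, 0.753, -0.001, 0.0]
force: [-0.1, -0.1, -0.2]
finger_gap: 0.997
grip_force: 0.0
```

```bash
python3 - <<'E'
from h import *
for c in("wrist","scene","top"):
    im=arm.read_camera(c);cv2.imwrite(f"pics/{c}7.png",im)
    for l,g in(("desk_bell",[.555,.371,.03]),("pencil_pot",[.634,.126,.04])):
        print(c,l,[(np.array(q["xyz"]).round(4),round(q["conf"],2)) for q in arm.landmark_of(c,l)])
        m=getmask(c,l,g)
        if m is not None:print(m.sum(),fit(l,{c:m},g,[0],False))
go([.555,.371,.022],7.7)
E
```

```text
wrist desk_bell [(array([ 0.5525,  0.3702, -0.0032]), 0.89)]
2000 (array([0.554 , 0.37  , 0.0103, 0.059 ]), np.float64(0.04076738609112707))
wrist pencil_pot [(array([ 0.4444,  0.2836, -0.0022]), 0.89)]
scene desk_bell [(array([ 0.5555,  0.371 , -0.0024]), 0.9)]
1018 (array([ 0.553 ,  0.3711, -0.0018,  0.0603]), np.float64(0.11169284467713791))
scene pencil_pot [(array([ 0.6346,  0.122 , -0.0026]), 0.96), (array([ 0.3212,  0.3875, -0.0007]), 0.71), (array([ 0.4497,  0.2844, -0.0015]), 0.67)]
1250 (array([0.6341, 0.1261, 0.1305, 0.0745]), np.float64(0.07612712490761275))
top desk_bell [(array([0.5548, 0.3717, 0.0036]), 0.78)]
536 (array([0.5546, 0.3708, 0.0214, 0.0566]), np.float64(0.1140495867768595))
top pencil_pot [(array([ 0.6348,  0.1252, -0.0004]), 0.87), (array([0.3206, 0.3897, 0.0028]), 0.69), (array([0.4467, 0.2802, 0.0048]), 0.6)]
767 (array([0.6328, 0.125 , 0.0468, 0.0787]), np.float64(0.043640897755610975))
t 36.375 gp [0.5516 0.4253 0.2378] alpha 7.71 tilt [-0. -0. -1.] j6 0.35 gap 1.0 | shift [-0.0543 -0.0039  0.2158] turn 0.010162629100193499
```

View pics/scene7.png

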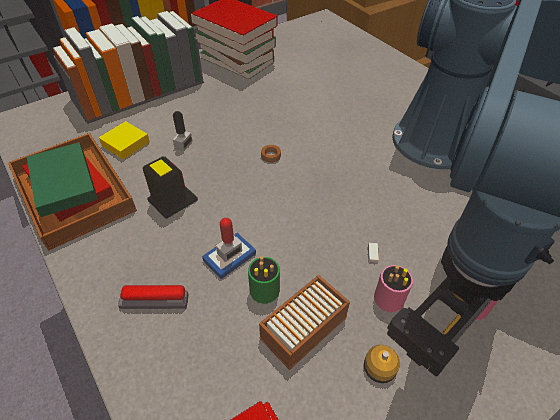

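The pot stands upright at (264,280) between the pad (229,250) and the tray. The bell is at (382,362). I grasp the bell.

>>> apply_moves:
  plan:
    - [1,[-0.0272,-0.0022,0.03],[0,0,0]]
    - [1,[-0.0272,-0.0022,0.03],[0,0,0]]
    - [1,[0,0,0.04],[0,0,0]]
    - [1,[0,0,0.04],[0,0,0]]
    - [1,[0,0,0.035],[0,0,0]]
    - [1,[0,0,0.025],[0,0,0]]
    - [1,[0,0,0.0155],[0,0,0]]
    - [1,[0,0,0],[0,0,0]]

```text
t: 37.38
tool_pos: [0.5546, 0.3708, 0.1689]
ee_rot: [0.658, 0.753, -0.0, -0.0]
force: [0.5, -0.3, -0.2]
finger_gap: 1.0
grip_force: 0.0
```

>>> apply_moves:
  plan:
    - [-1,[0,0,0],[0,0,0]]
    - [-1,[0,0,0],[0,0,0]]
    - [-1,[0,0,0],[0,0,0]]
    - [-1,[0,0,0],[0,0,0]]
    - [-1,[0,0,0],[0,0,0]]
    - [-1,[0,0,0],[0,0,0]]
  force: 20

```text
t: 38.12
tool_pos: [0.5548, 0.3709, 0.1699]
ee_rot: [0.658, 0.753, 0.0, 0.0]
force: [-1.3, -0.5, 5.7]
finger_gap: 0.652
grip_force: 20.0
```

>>> apply_moves:
  plan:
    - [-1,[0,0,-0.01],[0,0,0]]
    - [-1,[0,0,-0.02],[0,0,0]]
    - [-1,[0,0,-0.04],[0,0,0]]
    - [-1,[0,0,-0.05],[0,0,0]]
    - [-1,[0,0,-0.05],[0,0,0]]
    - [-1,[0,0,-0.04],[0,0,0]]
    - [-1,[0,0,-0.02],[0,0,0]]
    - [-1,[0,0,0],[0,0,0]]

```text
t: 39.12
tool_pos: [0.5548, 0.3708, 0.4011]
ee_rot: [0.658, 0.753, 0.001, 0.001]
force: [-0.7, 0.5, -2.8]
finger_gap: 0.647
grip_force: 20.0
```

```bash
python3 - <<'E'
from h import *
go([.6635,-.094,.2],7.7)
E
```

```text
t 39.125 gp [0.5552 0.371  0.2541] alpha 7.71 tilt [ 0.0029  0.0012 -1.    ] j6 0.28 gap 0.647 | shift [-0.4754  0.0448  0.0539] turn 0.006898434901330575
```

>>> apply_moves:
  plan:
    - [-1,[-0.024,0.0025,0],[0,0,0]]
    - [-1,[-0.05,0.005,0],[0,0,0]]
    - [-1,[-0.05,0.005,0],[0,0,0]]
    - [-1,[-0.05,0.005,0],[0,0,0]]
    - [-1,[-0.05,0.005,0],[0,0,0]]
    - [-1,[-0.05,0.005,0],[0,0,0]]
    - [-1,[-0.05,0.005,0],[0,0,0]]
    - [-1,[-0.05,0.005,0],[0,0,0]]
    - [-1,[-0.05,0.005,0],[0,0,0]]
    - [-1,[-0.035,0.0025,0],[0,0,0]]

```text
t: 40.38
tool_pos: [0.6601, -0.0816, 0.3964]
ee_rot: [0.659, 0.752, -0.001, -0.002]
force: [0.0, -0.2, -3.0]
finger_gap: 0.653
grip_force: 20.0
```

>>> apply_moves:
  plan:
    - [-1,[-0.0155,0,0],[0,0,0]]
    - [-1,[0,0,0],[0,0,0]]
    - [-1,[0,0,0],[0,0,0]]

```text
t: 40.75
tool_pos: [0.6625, -0.0922, 0.3987]
ee_rot: [0.658, 0.753, -0.0, -0.001]
force: [-0.8, -0.4, -2.2]
finger_gap: 0.645
grip_force: 20.0
```

```bash
python3 - <<'E'
from h import *
go([.6638,-.0932,.0235],7.7)
E
```

```text
t 40.75 gp [ 0.6623 -0.0921  0.2517] alpha 7.76 tilt [-0.0011  0.0009 -1.    ] j6 -0.45 gap 0.645 | shift [-0.0016  0.0015  0.2282] turn 0.06306085704294162
```

>>> apply_moves:
  plan:
    - [-1,[-0.001,0.0012,0.04],[0,0,0]]
    - [-1,[0,0,0.05],[0,0,0]]
    - [-1,[0,0,0.05],[0,0,0]]
    - [-1,[0,0,0.04],[0,0,0]]
    - [-1,[0,0,0.025],[0,0,0]]
    - [-1,[0,0,0.015],[0,0,0]]
    - [-1,[0,0,0.006],[0,0,0]]
    - [-1,[0,0,0.002],[0,0,0]]
    - [-1,[0,0,0],[0,0,0]]

```text
t: 41.88
tool_pos: [0.6646, -0.0943, 0.1724]
ee_rot: [0.658, 0.753, 0.0, 0.001]
force: [0.4, -0.4, -1.7]
finger_gap: 0.651
grip_force: 20.0
```

>>> apply_moves:
  plan:
    - [0.4,[0,0,0],[0,0,0]]
    - [0.6,[0,0,0],[0,0,0]]
    - [1,[0,0,0],[0,0,0]]
    - [1,[0,0,0],[0,0,0]]
    - [1,[0,0,0],[0,0,0]]
    - [1,[0,0,-0.02],[0,0,0]]
    - [1,[0,0,-0.05],[0,0,0]]
    - [1,[0,0,-0.06],[0,0,0]]
    - [1,[0,0,-0.06],[0,0,0]]
    - [1,[0,0,0],[0,0,0]]

```text
t: 43.12
tool_pos: [0.6658, -0.0946, 0.3705]
ee_rot: [0.658, 0.753, 0.003, 0.006]
force: [0.4, -0.9, -1.0]
finger_gap: 0.997
grip_force: 0.0
```

>>> apply_moves:
  plan:
    - [1,[0,-0.05,0],[0,0,0]]
    - [1,[0,-0.05,0],[0,0,0]]
    - [1,[0,-0.05,0],[0,0,0]]
    - [1,[0,-0.05,0],[0,0,0]]
    - [1,[0,-0.05,0],[0,0,0]]
    - [1,[0,0,0],[0,0,0]]

```text
t: 43.88
tool_pos: [0.4138, -0.1273, 0.361]
ee_rot: [0.659, 0.752, -0.0, -0.001]
force: [0.0, 0.4, -0.5]
finger_gap: 1.0
grip_force: 0.0
```

```bash
python3 - <<'E'
from h import *
for c in("scene","top"):
    im=arm.read_camera(c);cv2.imwrite(f"pics/{c}9.png",im)
    for l,g in(("ink_pad",[.6495,.0165,.01]),("red_stamp",[.65,.0165,.06]),("pencil_pot",[.634,.126,.04]),("desk_bell",[.664,-.093,.03]),("slip_tray",[.619,.235,.03]),("barcode_reader",[.678,-.203,.05]),("black_stamp",[.562,-.372,.04])):
        print(c,l,[np.array(q["xyz"]).round(4) for q in arm.landmark_of(c,l)[:1]],end=" ")
        if l in SH:
            m=getmask(c,l,g)
            if m is not None:print(fit(l,{c:m},g,[.13],False),end="")
        print()
E
```

```text
scene ink_pad [array([0.6503, 0.0113, 0.0001])] (array([0.6492, 0.0192, 0.1311, 0.0209]), np.float64(0.38774104683195587))
scene red_stamp [array([0.6486, 0.0132, 0.0106])] 
scene pencil_pot [array([ 0.322 ,  0.3894, -0.0007])] (array([0.634 , 0.1261, 0.126 , 0.0755]), np.float64(0.07396449704142016))
scene desk_bell [array([ 0.6652, -0.0954, -0.0018])] (array([ 0.6639, -0.0931,  0.2415,  0.0543]), np.float64(0.08062234794908063))
scene slip_tray [array([ 0.6235,  0.238 , -0.0014])] (array([0.6184, 0.2353, 0.1165, 0.064 ]), np.float64(0.06331741747975916))
scene barcode_reader [array([ 0.6764, -0.2016, -0.0022])] 
scene black_stamp [array([ 0.5602, -0.3718, -0.0011])] 
top ink_pad [array([ 0.6509,  0.0175, -0.001 ])] (array([0.6518, 0.0155, 0.1293, 0.0218]), np.float64(0.3968668407310705))
top red_stamp [array([0.6534, 0.019 , 0.0165])] 
top pencil_pot [array([0.6354, 0.128 , 0.0014])] (array([0.6358, 0.1247, 0.017 , 0.0839]), np.float64(0.06234413965087282))
top desk_bell [array([ 0.6662, -0.0934,  0.0036])] (array([ 0.6635, -0.0963,  0.0762,  0.0626]), np.float64(0.09075043630017454))
top slip_tray [array([ 0.6184,  0.2372, -0.0064])] (array([0.618 , 0.2329, 0.1677, 0.0734]), np.float64(0.08259911894273131))
top barcode_reader [array([ 0.6793, -0.203 ,  0.0011])] 
top black_stamp [array([ 0.562 , -0.3746,  0.004 ])]
```

View pics/scene9.png

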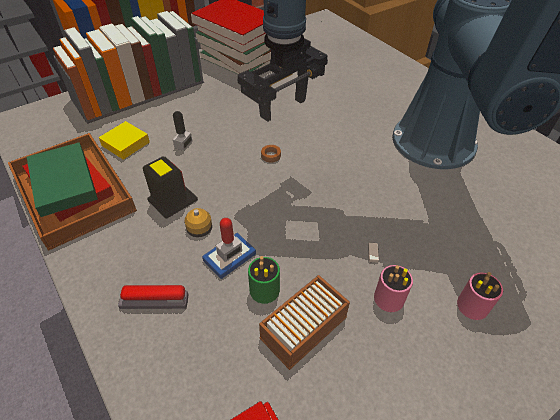

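View pics/top9.png

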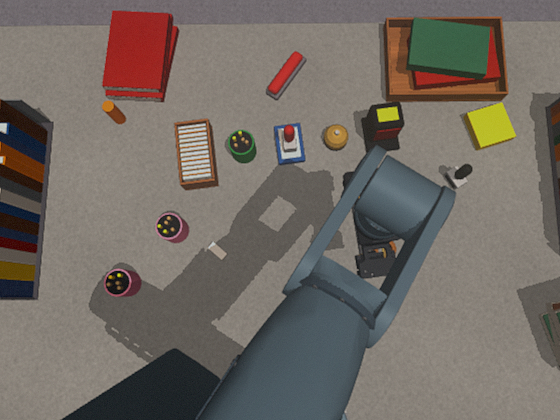

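In both views the tray, green pot, pad with the red stamp, bell and reader stand in one line, evenly spaced and upright. They run from (304,320) to (168,185) in the scene view and from (195,153) to (383,127) in the top view. The black stamp has not moved and the arm is clear, so I hand in.

```bash
python3 -c "
from plant import arm
print(arm.hand_in())"
```

```text
the job is handed in; nothing more can be done
None
```

I handed the job in at about 44 s. The pad, pot and bell measured within about 3 mm of their places on the line from tray to reader. The red stamp stands upright on the middle of the pad, and the black stamp was not touched.

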